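# Nest the small canister in the large one and twist it shut

### The arm

A 6-joint arm with a two-finger parallel gripper is mounted at the origin on the work surface. World frame = base frame: x ahead of the robot, y to its left, z up, the work surface at z = 0. Lengths are in mm, angles in rad, forces in N, time in s.
With the tool pointing down it reaches from about 350 to 725 mm from the base axis. Payload 4.3 kg.
Tool frame: the origin (TCP) lies at the very end of the fingers, on their centre line; the grasp point (between the pads) lies 19 mm behind it (arm.grasp_offset is the z of the grasp point in the tool frame, in mm); z points along the fingers, y is the line along which they close (so a half turn about z gives the same grasp; the last joint's range is limited). The gripper opens to 85 mm and grips with 20 to 120 N. Pads are 22 mm wide; open, the fingers measure 114 mm over their backs; the gripper's body (76 mm by 85 mm) begins 54 mm behind the grasp point. The pads swing forward as they close: fully open they stand 13 mm farther back than shut.
Start: joints at [-1.337, 0.377, 0.081, 1.274, 0, 1.46], TCP at [193.826, -541.386, 231.329] pointing down, gripper open.
Joint ranges: [-2.72, 2.72], [-0.84, 1.66], [-1.02, 1.22], [-1.77, 2.12], [-1.37, 1.28], [-3.14, 3.14]. Speed limits (rad/s): [2.57, 2.57, 3.14, 3.14, 3.14, 3.14].

### API

Orientations are given as a unit quaternion [w, x, y, z].
In Python, from workcell import arm gives the robot as it stands.
- The arm moves only by the shell command python3 -m crank 'ROWS' [FORCE]. ROWS is text: rows parted by semicolons, each of 7 numbers parted by spaces: the turn, a rotation vector about the tool's x, y, z in rad, then the shift along the tool's x, y, z in m, then the finger opening in m, from 0 to 0.0854. In form: wx wy wz x y z grip; .... A call has 1 to 8 rows; each row is the pose to reach, as a shift and turn from the pose commanded when the call began, along the tool's axes at that moment; what a row does not reach only later rows make up. A row lasts 1/10 s, in which the tool goes at most 50 mm and 8.59 degrees, less where a joint would pass 70% of its speed; a pose out of reach is approached as far as the arm can. A call with a gripper value outside its range is refused whole. The fingers move at their own pace and stop on an object; FORCE is the grip in N (left out, the last holds). Time passes only in rows, so rows that repeat a pose let the fingers close. It gives the time, the measured TCP pose, the force, the opening and the grip force at its end, in the units of the state.
- arm.state(): the state, without advancing time (a new reading comes with each control period).
- arm.camera(name): name is "scene" or "top" or "wrist"; returns the picture (384x512x3 uint8, red, green, blue); there is no depth.
- arm.get_calibration(name): a dict with "mtx" (3x3 intrinsics, pixels), "xyz" and "attitude" of the camera in the world. Camera axes: x right, y down, z forward; pixel columns grow to the right and rows downward; lengths in mm; the calibration is good to about 2 mm. A picture is of the moment at which its call begins: read the wrist's pose just before it. get_calibration takes no time and is no camera call; for the wrist camera it gives the pose at the moment of the call.
- arm.close_job(): hands the job in; it is judged then, once.
Trained networks look in the newest picture that a camera, given by its name, has taken for a name from the list of things; names that differ only in an ending like _2 or _b are one class to them, and where a whole thing is asked for, a point or a joint stands for the part that bears it (a point fixed in the world has none). Each returns a list of dicts, best first, with "conf" (0 to 1); they miss things now and then, are a little off and sometimes report something else, mostly with a low value. They report only what shows in the picture. A call takes as long as a camera call. They do not tell look-alikes from the thing itself.
- arm.search_frame(label, camera): "xyz" ([x, y, z] in mm, in world coordinates, good to about 4 mm: the middle of the surface that is visible of it).
- arm.mark_of(label, camera): "xyz" ([x, y, z] in mm, in world coordinates, good to about 4 mm: a listed point, or the origin of a listed thing).
The state is a dict: "t": time; "joints": joint angles; "qvel": joint speeds; "tau": joint torques, N m; "position": TCP position; "orientation": TCP orientation; "force": force on the tool from outside, world axes, zero at the start; "moment": the same for the moment, N m; "finger_gap": opening from 0.0 (shut) to 1.0 (fully open); "finger_force": force on a finger pad.
Only numpy, scipy, OpenCV 4.12 (cv2) and the standard library are available. Lean on these libraries where they do the work, as an engineer would, in place of code of your own. Each camera call takes 0.05 s, during which the arm holds its last target. There are 200 camera calls.

### The job

Pack the small beech canister away inside the large one: stand it upright in the open bottom half, bring the large top half down over it until its rim sits on the shoulder of the bottom half, and turn the top half clockwise (seen from above) until it stops, with its bar grip in line with the two dark marks on the bottom half. Lower both pieces gently rather than dropping them, leave the closed canister standing upright on the table, let go, and do not disturb the embroidery hoop, the thread spool, the glass jar or the closed medium canister.

Things in the scene. Friction and masses are not known exactly. Their poses are not given: they have to be found in the camera images.
- bottom_half: Open bottom half of the large canister, turned beech, 110 mm across, 66 mm high, about 260 g, standing loose on the table. Origin at the centre of its underside, z up, x axis through its two lugs. Two dark inlaid marks on the outer edge of the shoulder, at +x and -x, show the lug line and stay visible when it is closed.
- bottom_half_floor (a point): Centre of the floor of the bottom half's cavity, 8 mm above its underside. The cavity is round, 74 mm across, open above; its mouth is 66 mm above the underside.
- bottom_half_shoulder (a point): On the axis of the bottom half at the height of its flat shoulder ring, 50 mm above its underside: the rim of the top half rests there. Inside the ring a collar 82 mm across rises 16 mm above the shoulder.
- bottom_half_lug (a point): Top of the +x lug of the bottom half, 43.5 mm from its axis (a second one at -x). The lugs stick out from the top of the collar to 46 mm from the axis, each 50 degrees wide about the x axis, 60 to 66 mm above the underside, with a free gap below down to the shoulder. Under the clockwise end (seen from above) of each a small post stops the turn.
- top_half: Top half of the large canister, turned beech: hollow shell open below, 102 mm across, 86 mm high with its grip, 120 g, standing mouth down. Origin at the centre of its rim (lower edge), z up, x along its bar grip. Inside 96 mm across, ceiling 52 mm above the rim. Fully closed, its x axis is in line with the bottom half's (either way round, within 2 degrees) and its rim is 50 mm above the table.
- top_half_rim (a point): Centre of the rim (lower edge) of the top half. Two lugs point inward at the mouth on its +x and -x side (under the bar's ends; dark marks outside): each 40 degrees wide about the x axis, in to 43 mm from the axis, 1 to 7 mm above the rim. The rim reaches the shoulder only if they pass between the other lugs: x axes 50 to 90 degrees apart, within 2 mm of centre.
- top_half_grip (a point): Centre of the top face of the top half's flat bar grip, on its axis, 86 mm above the rim. Bar 60 mm long (x), 16 mm thick (y), 26 mm high. Put on with its x axis 70 degrees counter-clockwise (or 110 clockwise) of the bottom half's, it turns about 70 degrees clockwise with 3 mm of vertical play, stops in line, and if turned on takes the bottom half along. Counter-clockwise it never locks.
- small_canister: Small closed canister of the same set, turned beech, about 200 g, standing upright. Origin at the centre of its underside, z up. Round body 62 mm across and 62 mm high; 84 mm high with the bar grip on top. Standing on the floor of the bottom half its top is 92 mm above the table.
- small_canister_grip (a point): Centre of the top face of the small canister's flat bar grip, on its axis, 84 mm above its underside. Bar along its x axis: 44 mm long (x), 14 mm thick (y), 22 mm high.
- medium_canister: Bystander: closed medium canister of the same set, 80 mm across, 104 mm high with its bar grip; too wide for the large one. Origin at the centre of its underside.
- hoop: Bystander: beech embroidery hoop lying flat, 152 mm across, 10 mm high, with a brass screw at +x. Origin at the centre of its underside.
- spool: Bystander: wooden thread spool standing upright, 42 mm across, 64 mm high. Origin at the centre of its underside.
- jar: Bystander: open glass jar with some buttons, 90 mm across, 110 mm high. Origin at the centre of its underside.
Not all that is in view belongs to the job. What is shaped like the small_canister but orange or red is not meant.

How it is judged:
By the outcome, as a careful person would: the job done as asked, in the order asked, and still so for the second after the job is handed in, with the robot touching nothing.
It also fails if it takes over 64 s, if anything falls off the work surface, if the arm or the gripper's body presses on something with over 40 N, if the wrist force passes 120 N, or if a joint passes its speed limit or range.

## Working session

There is one attempt and no reset: what is moved stays moved. The work goes in short steps, Python scripts to look and compute and a shell command to move; the robot and the scene stay as the last step left them, time stands still between calls to the robot, and variables do not carry over. Pictures are saved under pics/ and viewed, at most 10 in all, crops included, and the job is handed in when it is done.

```bash
ls; mkdir -p pics; cat > h.py <<'E'
from workcell import arm
import numpy as np, cv2
from scipy.spatial.transform import Rotation as R
def q(o): return R.from_quat(np.roll(o,-1))
def snap(c,n):
    im=arm.camera(c); cv2.imwrite(f'pics/{n}.png',im[:,:,::-1]); return im
def tool():
    s=arm.state(); return np.array(s['position']),q(s['orientation']).as_matrix()
def ray(c,u,v,z):
    k=arm.get_calibration(c); d=q(k['attitude']).apply(np.linalg.solve(np.array(k['mtx']),[u,v,1])); o=np.array(k['xyz']); return o+d*(z-o[2])/d[2]
def proj(c,p):
    k=arm.get_calibration(c); x=np.array(k['mtx'])@q(k['attitude']).inv().apply(np.array(p)-np.array(k['xyz'])); return x[:2]/x[2]
E
python3 - <<'E'
from h import *
a=snap('top','top0'); b=snap('scene','scene0')
cv2.imwrite('pics/both.png',cv2.resize(np.vstack([a,b])[:,:,::-1],(450,675))[:, :] if 0 else np.hstack([cv2.resize(x,(400,300)) for x in (a,b)])[:,:,::-1])
for l in ['bottom_half','top_half','top_half_grip','small_canister','small_canister_grip','bottom_half_lug','medium_canister','hoop','spool','jar']:
  for c in ['top','scene']:
    print(l,c,[(np.round(d['xyz']).tolist(),round(d['conf'],2),np.round(proj(c,d['xyz'])).tolist()) for d in arm.mark_of(l,c)[:3]])
print(arm.state()); print(arm.get_calibration('top'),arm.get_calibration('wrist'),arm.grasp_offset)
E
```

```text
pics
bottom_half top [([429.0, 202.0, 1.0], 0.91, [194.0, 229.0])]
bottom_half scene [([428.0, 199.0, -1.0], 0.59, [273.0, 156.0])]
top_half top [([612.0, 40.0, 4.0], 0.79, [242.0, 173.0])]
top_half scene [([609.0, 43.0, -2.0], 0.98, [265.0, 210.0])]
top_half_grip top [([606.0, 43.0, 87.0], 0.93, [241.0, 171.0])]
top_half_grip scene [([605.0, 42.0, 88.0], 0.56, [264.0, 192.0]), ([427.0, 204.0, 8.0], 0.51, [274.0, 154.0])]
small_canister top [([456.0, -114.0, 1.0], 0.85, [289.0, 219.0]), ([390.0, -186.0, 4.0], 0.82, [312.0, 239.0]), ([482.0, -205.0, -4.0], 0.74, [316.0, 210.0])]
small_canister scene [([481.0, -206.0, -2.0], 0.91, [178.0, 217.0]), ([390.0, -188.0, -2.0], 0.91, [170.0, 195.0]), ([458.0, -109.0, 4.0], 0.81, [201.0, 198.0])]
small_canister_grip top [([455.0, -112.0, 84.0], 0.87, [291.0, 218.0]), ([383.0, -187.0, 83.0], 0.79, [316.0, 241.0]), ([480.0, -206.0, 80.0], 0.54, [321.0, 210.0])]
small_canister_grip scene [([480.0, -209.0, 86.0], 0.95, [173.0, 201.0]), ([457.0, -106.0, 84.0], 0.66, [199.0, 182.0]), ([389.0, -183.0, 83.0], 0.64, [168.0, 178.0])]
bottom_half_lug top
[... 1244 characters left out ...]
81,  0.04120463,  0.06809389]), 'finger_force': 0.0, 'finger_gap': 1.0048869549673347}
{'mtx': array([[447.73499455,   0.        , 255.40457496],
       [  0.        , 447.73499455, 187.36142325],
       [  0.        ,   0.        ,   1.        ]]), 'xyz': array([ 390.43327608,   38.02569206, 1480.46370468]), 'attitude': array([ 0.0314123 , -0.69971495,  0.71194086, -0.05052208])} {'mtx': array([[313.23035975,   0.        , 256.8170382 ],
       [  0.        , 313.23035975, 200.01938032],
       [  0.        ,   0.        ,   1.        ]]), 'xyz': array([ 270.41527313, -514.52322823,  373.88124499]), 'attitude': array([ 0.13117841,  0.80709364, -0.56821952, -0.09229655])} -18.700000000000003
```

View pics/top0.png

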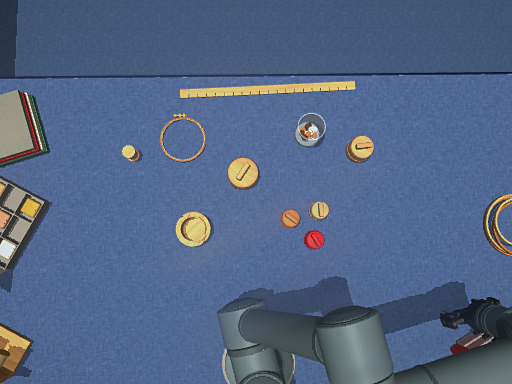

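View pics/scene0.png

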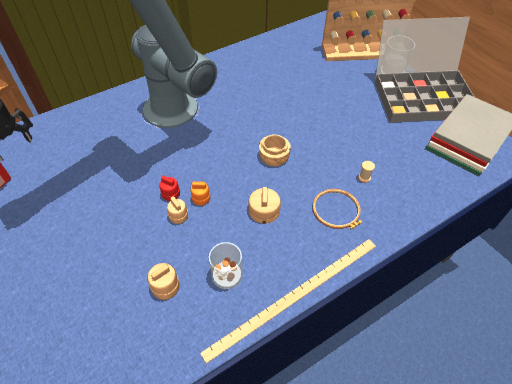

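Top view: three look-alikes: orange at (290,218), red at (315,240) and beech at (319,210). The beech one at (319,210), world about (481,-206), fits the description. The bottom half is at (194,229) and the top half at (242,173). I'll confirm these in one enlarged crop.

```bash
python3 - <<'E'
from h import *
im=cv2.imread('pics/top0.png')
f=lambda u,v:cv2.resize(im[v-33:v+33,u-33:u+33],(400,400),interpolation=cv2.INTER_CUBIC)[:, :]
a=[cv2.resize(f(*c),(300,300)) for c in ((310,222),(242,173),(194,229))]
b=cv2.imread('pics/scene0.png'); g=lambda u,v:cv2.resize(b[v-33:v+33,u-33:u+33],(266,266),interpolation=cv2.INTER_CUBIC)
cv2.imwrite('pics/crop1.png',np.vstack([np.hstack([cv2.resize(x,(266,266)) for x in a]),np.hstack([g(185,195),g(265,203),g(275,150)])]))
E
```

```text
(no output)
```

View pics/crop1.png

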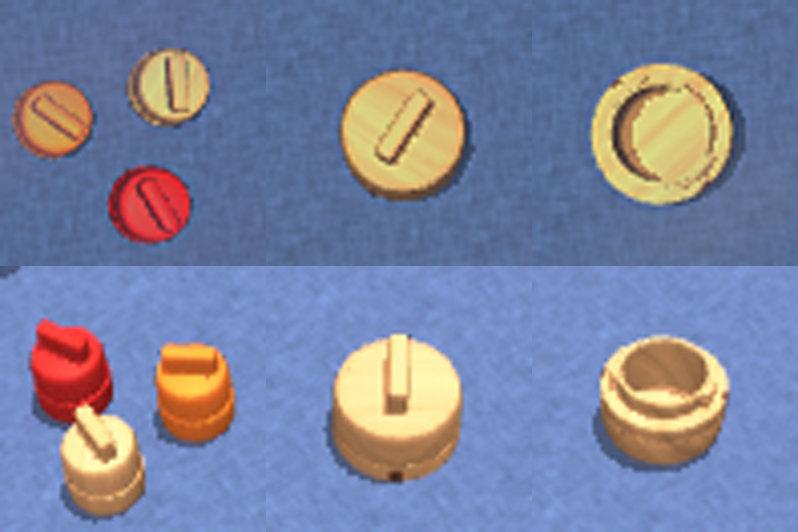

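The crop confirms the beech canister sits upper right of the orange and red ones. I'll move above it.

```bash
cat >> h.py <<'E'
def go(x,y,z,yaw=None):
    "print row (tool-frame turn and shift) from present pose to TCP target pointing down with tool-x yaw (mod pi nearest unless given exactly)"
    p,M=tool(); s=arm.state(); y0=np.arctan2(M[1,0],M[0,0]); yaw=y0 if yaw is None else yaw
    T=R.from_euler('z',yaw).as_matrix()@np.diag([1,-1,-1.])
    w=R.from_matrix(M.T@T).as_rotvec(); d=M.T@(np.array([x,y,z])-p)/1000
    print('row',np.round(w,3),np.round(d,4),'yaw0',round(y0,3),'t',s['t'],'p',np.round(p,1),'q6',round(s['joints'][5],2),'n',round(max(np.linalg.norm(d)/.05,np.linalg.norm(w)/.15),1))
E
python3 -c "
from h import *
go(481,-206,190,.15)"
```

```text
row [0.    0.    0.194] [ 0.3834 -0.2189  0.0413] yaw0 0.344 t 1.1 p [ 193.8 -541.4  231.3] q6 1.46 n 8.9
```

```bash
python3 -m crank '0 0 0.04 0.045 -0.026 0.005 0.05; 0 0 0.09 0.09 -0.052 0.01 0.05; 0 0 0.14 0.135 -0.078 0.015 0.05; 0 0 0.194 0.18 -0.104 0.02 0.05; 0 0 0.194 0.225 -0.13 0.025 0.05; 0 0 0.194 0.27 -0.156 0.03 0.05; 0 0 0.194 0.315 -0.182 0.035 0.05; 0 0 0.194 0.355 -0.206 0.04 0.05'
python3 - <<'E'
from h import *
snap('wrist','w1')
print([(np.round(d['xyz']).tolist(),round(d['conf'],2),np.round(proj('wrist',d['xyz'])).tolist()) for d in arm.mark_of('small_canister_grip','wrist')])
go(481,-206,190,.15)
E
```

```text
t: 1.9
position: [452.0, -235.7, 192.7]
orientation: [0.0, 0.997, 0.075, 0.0]
force: [0.7, 0.1, -0.3]
finger_gap: 0.584
finger_force: 0.0
[([481.0, -207.0, 84.0], 0.86, [231.0, 161.0]), ([386.0, -186.0, 88.0], 0.86, [192.0, 261.0]), ([459.0, -113.0, 88.0], 0.73, [111.0, 170.0])]
row [-0.002 -0.001  0.008] [ 0.0314 -0.0217  0.0021] yaw0 0.158 t 2.0 p [ 453.4 -232.4  192. ] q6 2.38 n 0.8
```

View pics/w1.png

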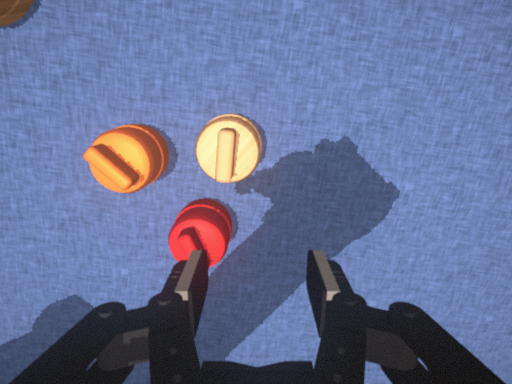

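The wrist view shows the beech canister at (229,150), its bar running from about (228,129) to (226,182), with orange at (128,158) and red at (202,235). I'll measure the bar's centre and direction.

```bash
python3 - <<'E'
from h import *
im=cv2.imread('pics/w1.png'); c=im[110:190,190:270]
g=cv2.cvtColor(c,cv2.COLOR_BGR2GRAY)
big=cv2.resize(c,(640,640),interpolation=cv2.INTER_CUBIC)
for i in range(0,10): cv2.putText(big,str(190+8*i),(64*i,12),0,.4,(0,0,255)); cv2.putText(big,str(110+8*i),(0,64*i+5),0,.4,(0,0,255))
cv2.imwrite('pics/c2.png',cv2.resize(big,(600,600)))
ends=[ray('wrist',228,129.5,84),ray('wrist',226,173,84)]
print(ends,np.degrees(np.arctan2(*(ends[0]-ends[1])[1::-1])))
E
```

```text
[array([ 505.19032839, -201.62049829,   84.        ]), array([ 470.23740498, -204.50974351,   84.        ])] 4.725386003167807
```

View pics/c2.png

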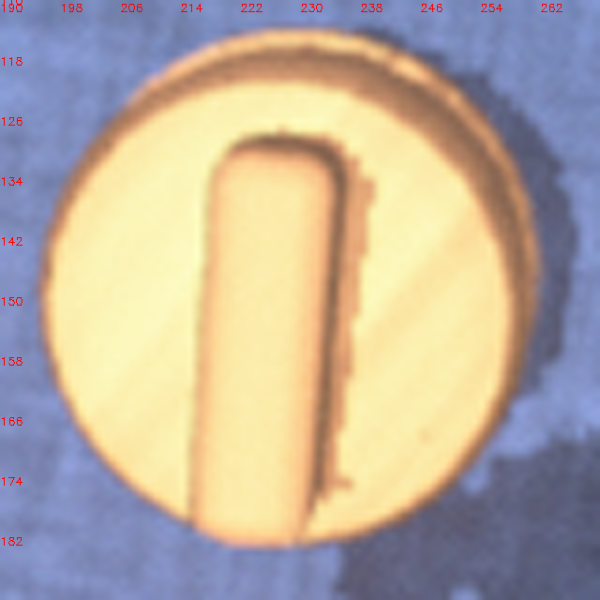

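```bash
python3 - <<'E'
from h import *
e=[ray('wrist',226.7,130,84),ray('wrist',222.8,182,84)]
d=e[0]-e[1]; c=sum(e)/2; a=np.arctan2(d[1],d[0]); print(np.linalg.norm(d),c,a)
go(c[0],c[1],110,a); go(c[0],c[1],67,a)
E
```

```text
42.45955006892804 [ 483.44614488 -201.76242416   84.        ] 0.051851844935970816
row [-0.002 -0.001  0.106] [ 0.0344 -0.0254  0.0821] yaw0 0.158 t 2.0 p [ 453.4 -232.4  192. ] q6 2.38 n 1.9
row [-0.002 -0.001  0.106] [ 0.0344 -0.0253  0.1251] yaw0 0.158 t 2.0 p [ 453.4 -232.4  192. ] q6 2.38 n 2.6
```

```bash
python3 -m crank '0 0 0.05 0.017 -0.014 0.04 0.05; 0 0 0.11 0.033 -0.023 0.08 0.05; 0 0 0.11 0.033 -0.023 0.08 0.05; 0 0 0.11 0.033 -0.023 0.08 0.05'; python3 -c "
from h import *
snap('wrist','w2')
for l in ['small_canister_grip','small_canister']: print([(np.round(d['xyz'],1).tolist(),round(d['conf'],2)) for d in arm.mark_of(l,'wrist')])
go(482,-205.5,67,.045)"
```

```text
t: 2.4
position: [478.9, -209.8, 112.4]
orientation: [-0.0, 1.0, 0.02, -0.001]
force: [-0.0, -0.8, 1.4]
finger_gap: 0.588
finger_force: 0.0
[([461.2, -108.8, 84.1], 0.88), ([386.4, -185.2, 85.6], 0.7), ([479.7, -208.6, 85.0], 0.69)]
[([388.2, -187.0, -6.4], 0.95), ([479.3, -207.0, 3.4], 0.75), ([452.6, -111.4, -3.4], 0.62)]
row [ 0.002 -0.003 -0.006] [ 0.0014 -0.0059  0.0477] yaw0 0.039 t 2.55 p [ 480.7 -211.4  114.7] q6 2.57 n 1.0
```

```bash
python3 -m crank '0 0 0 0.001 -0.005 0.015 0.05; 0 0 0 0.001 -0.005 0.03 0.05; 0 0 0 0.001 -0.005 0.042 0.05; 0 0 0 0.001 -0.005 0.048 0.05; 0 0 0 0.001 -0.005 0.048 0.05;0 0 0 0.001 -0.005 0.048 0.01;0 0 0 0.001 -0.005 0.048 0.005;0 0 0 0.001 -0.005 0.048 0.005' 30; python3 -m crank '0 0 0 0 0 0 0.0; 0 0 0 0 0 0 0.0;0 0 0 0 0 0 0.0' 40;python3 -c "
from h import *
go(482,-205.5,67,.045)"
```

```text
t: 3.35
position: [481.3, -204.9, 65.3]
orientation: [0.0, 1.0, 0.02, 0.001]
force: [0.4, 0.0, 1.7]
finger_gap: 0.153
finger_force: 32.8
t: 3.65
position: [481.3, -204.8, 65.3]
orientation: [0.0, 1.0, 0.02, 0.001]
force: [-0.1, 0.7, 6.3]
finger_gap: 0.152
finger_force: 41.1
row [ 0.001 -0.001 -0.005] [ 0.0006  0.0007 -0.0017] yaw0 0.04 t 3.65 p [ 481.3 -204.8   65.3] q6 2.58 n 0.0
```

```bash
python3 -m crank '0 0 0 0 0 -0.01 0.0; 0 0 0 0 0 -0.035 0;0 0 0 0 0 -0.07 0;0 0 -0.05 0 -0.005 -0.105 0;0 0 -0.14 -0.005 -0.03 -0.125 0;0 0 -0.27 -0.015 -0.06 -0.125 0; 0 0 -0.4 -0.025 -0.1 -0.125 0; 0 0 -0.53 -0.035 -0.14 -0.125 0'
python3 -c "
from h import *
s=arm.state(); print(s['finger_gap'],s['finger_force'],s['joints'])
go(389,100,190,1.2)"
```

```text
t: 4.45
position: [439.3, -65.0, 189.7]
orientation: [-0.0, 0.959, 0.283, -0.0]
force: [1.6, 0.3, -3.1]
finger_gap: 0.151
finger_force: 40.0
0.1506234806552266 39.986761808395386 [-2.89946531e-01  1.33906473e-01 -3.51476228e-01  1.08590548e+00
  3.41259245e-05  2.27772575e+00]
row [-0.     0.    -0.626] [ 0.0474 -0.1658 -0.0003] yaw0 0.574 t 4.45 p [439.3 -65.  189.7] q6 2.28 n 4.2
```

```bash
python3 -m crank '0 0 -0.13 0.01 -0.04 0 0; 0 0 -0.26 0.022 -0.08 0 0; 0 0 -0.38 0.034 -0.12 0 0; 0 0 -0.5 0.043 -0.15 0 0; 0 0 -0.6 0.047 -0.166 0 0; 0 0 -0.626 0.047 -0.166 0 0;0 0 -0.626 0.047 -0.166 0 0;0 0 -0.626 0.047 -0.166 0 0'
python3 - <<'E'
from h import *
p,M=tool();snap('wrist','w3'); print(p)
for l in ['bottom_half_shoulder','bottom_half_floor','bottom_half_lug','bottom_half']: print(l,[(np.round(d['xyz'],1).tolist(),round(d['conf'],2)) for d in arm.mark_of(l,'wrist')])
go(429,202,190)
np.savez('w3.npz',**arm.get_calibration('wrist'))
E
```

```text
t: 5.25
position: [390.5, 98.3, 189.6]
orientation: [0.0, 0.827, 0.562, -0.0]
force: [-0.9, -0.3, -2.3]
finger_gap: 0.15
finger_force: 40.0
[390.45091149  98.31894112 189.55628891]
bottom_half_shoulder [([426.9, 204.8, 48.9], 0.7)]
bottom_half_floor [([429.8, 202.6, 5.2], 0.92), ([605.9, 42.3, -2.0], 0.41)]
bottom_half_lug []
bottom_half [([426.1, 208.1, 5.3], 0.62)]
row [-0.  0. -0.] [ 0.1105 -0.0022 -0.0005] yaw0 1.194 t 5.5 p [390.4  98.5 189.5] q6 2.04 n 2.2
```

View pics/w3.png

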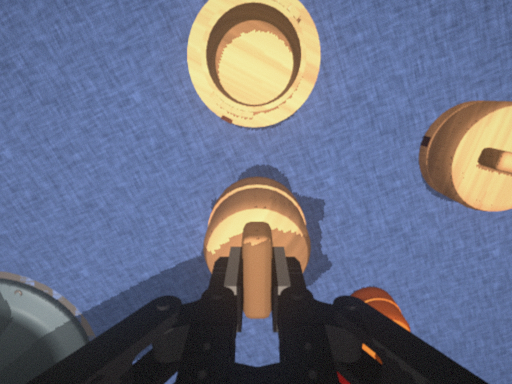

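The wrist view shows the held canister hanging straight at (257,240). The bottom half is centred near (254,57), with one dark mark at (227,119) and the other out of frame. I'll fit its centre by matching projected rim circles to image edges.

```bash
cat >> h.py <<'E'
def fit(png,k,circles,c0,span=10):
    "scan centre: mean gradient along projected circles (r,z)"
    g=cv2.GaussianBlur(cv2.cvtColor(cv2.imread(png),cv2.COLOR_BGR2GRAY).astype(np.float32),(0,0),1.0)
    G=np.minimum(np.hypot(cv2.Sobel(g,5,1,0),cv2.Sobel(g,5,0,1)),120); t=np.linspace(0,2*np.pi,180); Q=q(k['attitude']).inv(); best=(-1,)
    for dx in np.arange(-span,span+.1,.5):
        for dy in np.arange(-span,span+.1,.5):
            P=np.vstack([np.c_[c0[0]+dx+r*np.cos(t),c0[1]+dy+r*np.sin(t),0*t+z] for r,z in circles])
            x=Q.apply(P-np.array(k['xyz']))@np.array(k['mtx']).T; u=x[:,:2]/x[:,2:]
            ok=(u[:,0]>0)&(u[:,0]<511)&(u[:,1]>0)&(u[:,1]<383)
            v=cv2.remap(G,u[ok].astype(np.float32)[None],None,cv2.INTER_LINEAR).mean()
            if v>best[0]: best=(v,c0[0]+dx,c0[1]+dy)
    return best
E
python3 - <<'E'
from h import *
k=dict(np.load('w3.npz'))
for C in ([(55,50)],[(37,66)],[(37,66),(55,50)],[(37,66),(55,50),(41,66)]): print(C,fit('pics/w3.png',k,C,(429,203)))
b=fit('pics/w3.png',k,[(37,66),(55,50)],(429,203))
m=ray('wrist',226.5,119.5,48); print(m, np.hypot(m[0]-b[1],m[1]-b[2]), np.arctan2(m[1]-b[2],m[0]-b[1])+np.pi)
# also fit in the top view
print('top',fit('pics/top0.png',arm.get_calibration('top'),[(37,66),(55,50)],(429,203)), fit('pics/top0.png',arm.get_calibration('top'),[(51,60)],(608,42)))
print('held axis check',fit('pics/w3.png',k,[(31,187.5)],tool()[0][:2]),tool()[0])
go(b[1],b[2],190); go(b[1],b[2],74)
E
```

```text
[(55, 50)] (np.float32(118.03164), np.float64(428.0), np.float64(201.0))
[(37, 66)] (np.float32(119.97422), np.float64(428.0), np.float64(201.0))
[(37, 66), (55, 50)] (np.float32(119.12093), np.float64(428.0), np.float64(201.0))
[(37, 66), (55, 50), (41, 66)] (np.float32(89.37411), np.float64(428.5), np.float64(201.5))
[388.12444425 164.69503058  48.        ] 53.9269019217068 0.7385623724824852
top (np.float32(107.277275), np.float64(427.5), np.float64(199.0)) (np.float32(107.850204), np.float64(605.5), np.float64(39.0))
held axis check (np.float32(61.531918), np.float64(395.9353580015176), np.float64(104.96223954009572)) [390.435358    98.46223954 189.50553621]
row [-0.  0. -0.] [ 0.1092 -0.0028 -0.0005] yaw0 1.194 t 5.5 p [390.4  98.5 189.5] q6 2.04 n 2.2
row [-0.  0. -0.] [ 0.1092 -0.0028  0.1155] yaw0 1.194 t 5.5 p [390.4  98.5 189.5] q6 2.04 n 3.2
```

```bash
python3 - <<'E'
from h import *
k=dict(np.load('w3.npz')); p,M=tool()
im=cv2.imread('pics/w3.png'); g=cv2.GaussianBlur(cv2.cvtColor(im,cv2.COLOR_BGR2GRAY).astype(np.float32),(0,0),1.0)
G=np.minimum(np.hypot(cv2.Sobel(g,5,1,0),cv2.Sobel(g,5,0,1)),120); a=np.radians(np.linspace(-60,60,80))
def sc(o,l,z):
    P=p+np.outer(o+31*np.cos(a),M[:,0])+np.outer(l+31*np.sin(a),M[:,1]); P[:,2]=z
    u=np.array([0,0]); x=q(k['attitude']).inv().apply(P-k['xyz'])@k['mtx'].T; u=(x[:,:2]/x[:,2:]).astype(np.float32)
    return cv2.remap(G,u[None],None,cv2.INTER_LINEAR).mean()
for z in (124.2,186):
    S=[(round(float(sc(o,l,z))),o,l) for o in np.arange(-12,15,1.) for l in np.arange(-4,5,1.)]
    print(z,sorted(S,reverse=True)[:8])
print(proj('wrist',p+M[:,0]*31+np.array([0,0,-65.3])),proj('wrist',p+M[:,0]*31+np.array([0,0,-3.3])),[np.round(proj('wrist',p+M[:,0]*s+np.array([0,0,18.7]))) for s in (-22,22)])
cv2.imwrite('pics/c3.png',cv2.resize(im[160:340,190:330],(560,600) if 0 else (466,600),interpolation=cv2.INTER_CUBIC))
E
```

```text
124.2 [(115, np.float64(-10.0), np.float64(0.0)), (112, np.float64(-7.0), np.float64(1.0)), (111, np.float64(-7.0), np.float64(-1.0)), (111, np.float64(-8.0), np.float64(-2.0)), (110, np.float64(-8.0), np.float64(2.0)), (109, np.float64(-7.0), np.float64(2.0)), (108, np.float64(-7.0), np.float64(0.0)), (107, np.float64(-8.0), np.float64(-1.0))]
186 [(92, np.float64(7.0), np.float64(-1.0)), (92, np.float64(-4.0), np.float64(0.0)), (91, np.float64(7.0), np.float64(0.0)), (91, np.float64(-4.0), np.float64(1.0)), (90, np.float64(-3.0), np.float64(-1.0)), (90, np.float64(-3.0), np.float64(-2.0)), (89, np.float64(-3.0), np.float64(2.0)), (89, np.float64(-3.0), np.float64(1.0))]
[256.56650876 172.75227827] [256.50479625 202.27745413] [array([256., 322.]), array([256., 238.])]
```

View pics/c3.png

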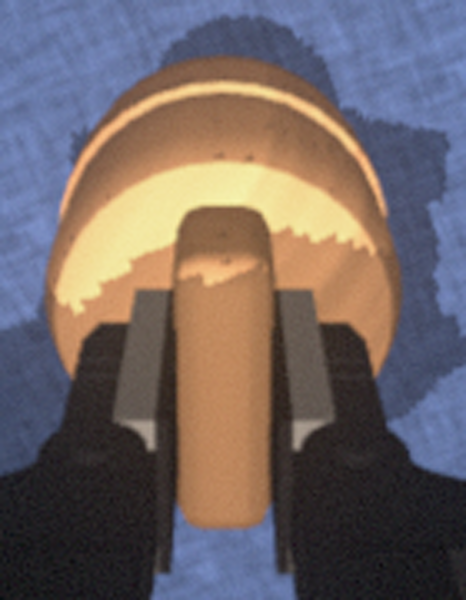

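```bash
python3 -m crank '0 0 0 0.03 -0.001 0 0; 0 0 0 0.065 -0.002 0 0; 0 0 0 0.095 -0.003 0.01 0; 0 0 0 0.111 -0.003 0.025 0; 0 0 0 0.111 -0.003 0.038 0; 0 0 0 0.111 -0.003 0.044 0; 0 0 0 0.111 -0.003 0.044 0; 0 0 0 0.111 -0.003 0.044 0'
python3 - <<'E'
from h import *
p,M=tool();snap('wrist','w4'); k=arm.get_calibration('wrist'); print(p,arm.state()['force'])
im=cv2.imread('pics/w4.png'); cv2.imwrite('pics/c4.png',cv2.resize(im[130:340,140:370],(657,600)))
print(fit('pics/w4.png',k,[(55,50)],(428,201),6))
go(428,201,74)
E
```

```text
t: 6.3
position: [428.2, 203.0, 145.9]
orientation: [0.0, 0.827, 0.563, 0.0]
force: [0.1, -0.5, -2.3]
finger_gap: 0.151
finger_force: 39.9
[428.23640224 203.00049943 145.90506685] [-0.04752116 -0.52818916 -1.66212985]
(np.float32(95.043205), np.float64(428.5), np.float64(200.5))
row [ 0.001 -0.001 -0.   ] [-0.0022  0.0002  0.0722] yaw0 1.195 t 6.35 p [428.5 203.1 146.2] q6 2.26 n 1.4
```

View pics/c4.png

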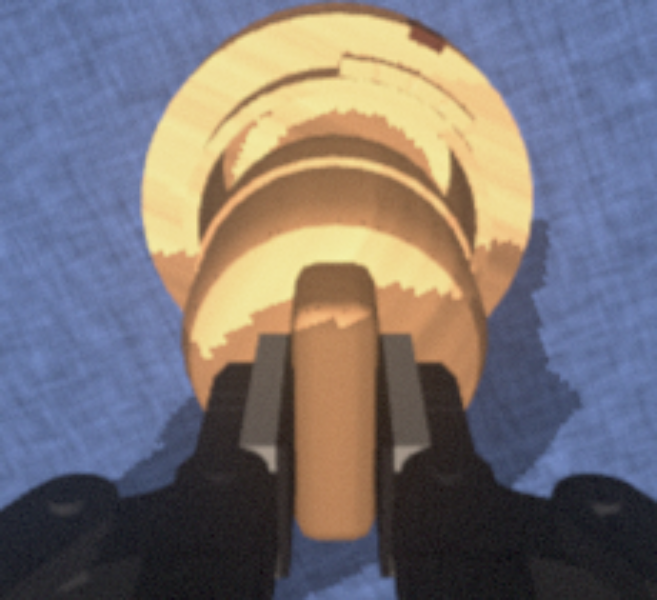

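The wrist view shows the canister centred over the bowl, with the far dark mark at about (289,143). I'll lower it slowly.

```bash
python3 -c "
from h import *
m=ray('wrist',289.5,143,49);print(m,np.arctan2(m[1]-201,m[0]-428))"
python3 -m crank '0 0 0 0 0 0.012 0; 0 0 0 0 0 0.024 0; 0 0 0 0 0 0.036 0; 0 0 0 0 0 0.048 0; 0 0 0 0 0 0.058 0; 0 0 0 0 0 0.064 0; 0 0 0 0 0 0.067 0; 0 0 0 0 0 0.067 0'
python3 -m crank '0 0 0 0 0 0.001 0; 0 0 0 0 0 0.002 0;0 0 0 0 0 0.003 0; 0 0 0 0 0 0.003 0'
```

```text
[468.97569104 237.23671909  49.        ] 0.7240992762946589
t: 7.15
position: [428.1, 203.3, 78.5]
orientation: [0.0, 0.827, 0.563, -0.0]
force: [-0.0, -0.8, -2.1]
finger_gap: 0.152
finger_force: 40.0
t: 7.55
position: [428.1, 203.4, 75.6]
orientation: [0.0, 0.827, 0.563, 0.0]
force: [-0.3, -0.4, -1.7]
finger_gap: 0.155
finger_force: 40.0
```

```bash

python3 -m crank '0 0 0 0 0 0.001 0; 0 0 0 0 0 0.002 0;0 0 0 0 0 0.0022 0; 0 0 0 0 0 0.0022 0'
```

```text
t: 7.95
position: [428.2, 203.4, 73.5]
orientation: [0.0, 0.827, 0.563, 0.0]
force: [-0.5, 0.3, -1.0]
finger_gap: 0.152
finger_force: 40.3
```

```bash

python3 -m crank '0 0 0 0 0 0.0005 0; 0 0 0 0 0 0.001 0;0 0 0 0 0 0.001 0; 0 0 0 0 0 0.001 0'
```

```text
t: 8.35
position: [428.2, 203.4, 73.4]
orientation: [0.0, 0.827, 0.563, 0.0]
force: [-3.5, -1.0, 9.5]
finger_gap: 0.155
finger_force: 41.5
```

```bash

python3 -m crank '0 0 0 0 0 -0.0005 0.01; 0 0 0 0 0 -0.001 0.02; 0 0 0 0 0 -0.001 0.03; 0 0 0 0 0 -0.001 0.035; 0 0 0 0 0 -0.001 0.035; 0 0 0 0 0 -0.015 0.035; 0 0 0 0 0 -0.04 0.035; 0 0 0 0 0 -0.08 0.035'
python3 -c "
from h import *
snap('top','t2')
go(606,41,190,2.59)"
```

```text
t: 9.15
position: [426.0, 202.7, 151.1]
orientation: [-0.001, 0.827, 0.563, -0.003]
force: [1.2, -0.2, 1.0]
finger_gap: 0.414
finger_force: 0.0
row [ 0.007  0.    -1.394] [-0.0875  0.2232 -0.0305] yaw0 1.196 t 9.2 p [430.5 204.3 158.8] q6 2.26 n 9.3
```

```bash

python3 -m crank '0 0 -0.12 -0.008 0.02 -0.01 0.05; 0 0 -0.26 -0.02 0.05 -0.02 0.05; 0 0 -0.4 -0.034 0.085 -0.03 0.05; 0 0 -0.54 -0.048 0.12 -0.03 0.05; 0 0 -0.68 -0.062 0.155 -0.03 0.05; 0 0 -0.82 -0.076 0.19 -0.03 0.05; 0 0 -0.96 -0.084 0.215 -0.03 0.05; 0 0 -1.1 -0.087 0.223 -0.03 0.05'
python3 -c "
from h import *
go(606,41,190,2.59)"
```

```text
t: 10.0
position: [606.0, 38.6, 181.8]
orientation: [0.001, 0.409, 0.913, -0.0]
force: [0.3, 0.5, -0.8]
finger_gap: 0.586
finger_force: 0.0
row [ 0.     0.001 -0.291] [ 0.0018  0.0016 -0.0082] yaw0 2.299 t 10.0 p [606.   38.6 181.8] q6 0.8 n 1.9
```

```bash

python3 -m crank '0 0 -0.14 0 0.001 -0.02 0.05; 0 0 -0.26 0 0 -0.038 0.05; 0 0 -0.29 0 0.001 -0.038 0.05; 0 0 -0.29 0 0.001 -0.038 0.05;0 0 -0.29 0 0.001 -0.038 0.05'
python3 - <<'E'
from h import *
p,M=tool(); snap('wrist','w5');k=arm.get_calibration('wrist'); print(p,fit('pics/w5.png',k,[(51,30)],(606,41)))
print([(np.round(d['xyz'],1).tolist(),round(d['conf'],2)) for d in arm.mark_of('top_half_grip','wrist')])
u=proj('wrist',[606,41,86]).astype(int); print(u)
im=cv2.imread('pics/w5.png'); c=im[u[1]-75:u[1]+75,u[0]-75:u[0]+75]
cv2.imwrite('pics/c5.png',cv2.resize(c,(600,600),interpolation=cv2.INTER_CUBIC))
go(606,41,190,2.59)
E
```

```text
t: 10.5
position: [603.9, 41.6, 219.1]
orientation: [-0.001, 0.275, 0.961, -0.0]
force: [-0.1, 0.3, -0.7]
finger_gap: 0.584
finger_force: 0.0
[603.94162126  41.62182328 219.12542406] (np.float32(110.28051), np.float64(613.0), np.float64(36.0))
[([609.3, 43.4, 84.9], 0.63)]
[258 191]
row [-0.001 -0.002 -0.005] [-0.0023  0.0007  0.0291] yaw0 2.585 t 10.6 p [603.8  41.6 219.1] q6 0.52 n 0.6
```

View pics/c5.png

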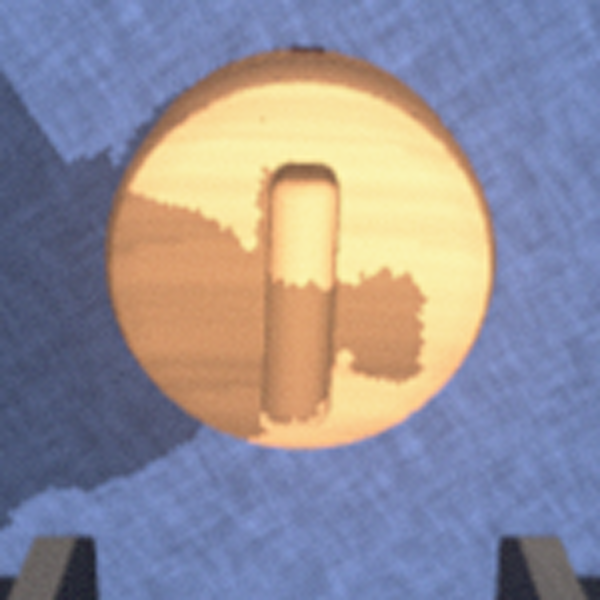

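The wrist crop shows the top half, its bar running from about (259,158) to (257,222) in the full image, nearly parallel to the tool's x axis.

```bash
python3 - <<'E'
from h import *
e=[ray('wrist',259.3,158.5,86),ray('wrist',257,221.7,86)]
d=e[0]-e[1]; c=sum(e)/2; a=np.arctan2(d[1],d[0]); print(np.linalg.norm(d),c,a)
k=arm.get_calibration('wrist')
for C in ([(51,60)],[(50,60)],[(49,60)],[(51,57)]): print(fit('pics/w5.png',k,C,(606,41),8))
go(c[0],c[1],68,a)
E
```

```text
60.62659729258478 [605.79399519  40.97640261  86.        ] 2.5515996848517926
(np.float32(64.42571), np.float64(603.5), np.float64(36.5))
(np.float32(70.2943), np.float64(603.0), np.float64(38.0))
(np.float32(90.87486), np.float64(605.5), np.float64(40.5))
(np.float32(67.69318), np.float64(604.0), np.float64(37.0))
row [-0.001 -0.002  0.033] [-0.0023  0.0007  0.1511] yaw0 2.585 t 10.6 p [603.8  41.6 219.1] q6 0.52 n 3.0
```

```bash

python3 -m crank '0 0 0.016 -0.001 0.0005 0.04 0.05; 0 0 0.033 -0.0023 0.0007 0.08 0.05; 0 0 0.033 -0.0023 0.0007 0.115 0.05; 0 0 0.033 -0.0023 0.0007 0.135 0.05; 0 0 0.033 -0.0023 0.0007 0.147 0.05; 0 0 0.033 -0.0023 0.0007 0.153 0.05; 0 0 0.033 -0.0023 0.0007 0.153 0.05;0 0 0.033 -0.0023 0.0007 0.153 0.01' 30
python3 -m crank '0 0 0 0 0 0 0.005; 0 0 0 0 0 0 0;0 0 0 0 0 0 0;0 0 0 0 0 0 0;0 0 0 0 0 0 0' 60; python3 -c "
from h import *
go(605.8,41,65)"
```

```text
t: 11.4
position: [607.8, 40.8, 68.6]
orientation: [0.001, 0.29, 0.957, 0.0]
force: [0.2, 0.4, 0.4]
finger_gap: 0.433
finger_force: 0.0
t: 11.9
position: [608.1, 40.8, 68.9]
orientation: [0.001, 0.29, 0.957, 0.0]
force: [-0.6, 0.9, 5.9]
finger_gap: 0.174
finger_force: 59.6
row [0.002 0.003 0.   ] [ 0.002  -0.0011  0.0039] yaw0 2.553 t 11.9 p [608.1  40.8  68.9] q6 0.55 n 0.1
```

```bash

python3 -m crank '0 0 0 0 0 -0.005 0; 0 0 0 0 0 -0.02 0; 0 0 0 0 0 -0.045 0;0 0 0 0.005 -0.001 -0.08 0; 0 0 0.08 0.025 -0.005 -0.115 0; 0 0 0.2 0.055 -0.011 -0.145 0; 0 0 0.33 0.09 -0.018 -0.165 0; 0 0 0.45 0.12 -0.024 -0.171 0' 80
python3 -c "
from h import *
go(469,99,240,1.953)"
```

```text
t: 12.7
position: [493.3, 88.0, 240.9]
orientation: [0.001, 0.499, 0.867, 0.001]
force: [1.1, 1.1, -1.5]
finger_gap: 0.169
finger_force: 78.2
row [0.003 0.001 0.145] [ 0.0217 -0.0155  0.0008] yaw0 2.098 t 12.7 p [493.3  88.  240.9] q6 1.09 n 1.0
```

```bash

python3 -m crank '0 0 0.08 0.012 -0.008 0 0; 0 0 0.145 0.02 -0.014 0 0; 0 0 0.145 0.022 -0.0155 0 0; 0 0 0.145 0.022 -0.0155 0 0;0 0 0.145 0.022 -0.0155 0 0'
python3 - <<'E'
from h import *
p,M=tool(); snap('wrist','w6');k=arm.get_calibration('wrist'); np.savez('w6.npz',p=p,M=M,**k); print(p)
print(fit('pics/w6.png',k,[(55,50),(37,66)],(428,201)),fit('pics/w6.png',k,[(55,50)],(428,201)))
print([(np.round(d['xyz'],1).tolist(),round(d['conf'],2)) for d in arm.mark_of('top_half_rim','wrist')])
c=p+2*M[:,0]
for r in (49,50,51): print(r,fit('pics/w6.png',k,[(r,p[2]-8.9)],c[:2],6)-np.r_[0,p[:2]])
E
```

```text
t: 13.2
position: [469.6, 98.4, 238.2]
orientation: [0.0, 0.558, 0.83, -0.0]
force: [-0.2, 0.5, -1.9]
finger_gap: 0.166
finger_force: 78.2
[469.56643112  98.40462832 238.17832038]
(np.float32(117.09961), np.float64(428.5), np.float64(200.5)) (np.float32(116.31045), np.float64(428.5), np.float64(202.0))
[]
49 [55.43238831 -0.75593635 -1.14836287]
50 [49.64244843  0.74406365 -1.64836287]
51 [47.12663269  0.24406365 -3.14836287]
```

View pics/w6.png

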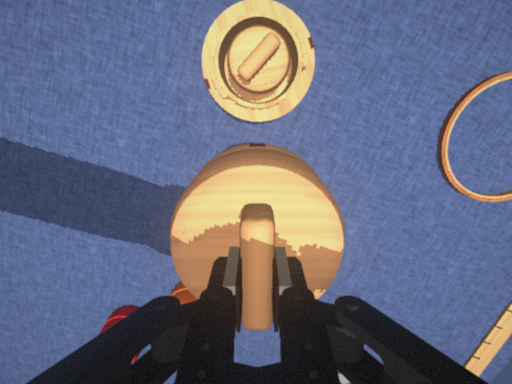

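The small canister stands upright inside the bottom half. The bottom half's marks are at (311,43) and (207,86), and the held top half is level with its own mark at (257,146). I'll compute the offsets.

```bash
python3 - <<'E'
from h import *
z=np.load('w6.npz'); p,M=z['p'],z['M']
a,b=ray('wrist',311.5,43,48),ray('wrist',206.5,86,48); d=a-b; print('marks',a,b,(a+b)/2,np.linalg.norm(d),np.arctan2(d[1],d[0]))
for o in (-2,0,2,4): print(o,[np.round(proj('wrist',p+M[:,0]*(o+f)+np.array([0,0,h])),1).tolist() for f,h in ((51,-68.9),(49,-8.9),(-30,17.1),(30,17.1))])
# image rows: gradients along centre columns
g=cv2.GaussianBlur(cv2.cvtColor(cv2.imread('pics/w6.png'),cv2.COLOR_BGR2GRAY).astype(float),(0,0),.8)
col=g[:,246:250].mean(1); print('c248',np.round(col[140:172]).astype(int).tolist())
col=g[:,264:268].mean(1); print('c266',np.round(col[140:172]).astype(int).tolist())
col=g[:,252:264].mean(1); print('bar',np.round(col[200:222]).astype(int).tolist(),np.round(col[318:336]).astype(int).tolist())
for v in (215,230,245): r=g[v]; print(v,np.argmax(np.abs(np.diff(r[160:190])))+160.5,np.argmax(np.abs(np.diff(r[330:355])))+330.5)
print('lat',[np.round(proj('wrist',p+M[:,1]*s+np.array([0,0,-9])),1) for s in (-51,51)])
E
```

```text
marks [469.43252296 237.11166109  48.        ] [388.9899259  162.43778129  48.        ] [429.21122443 199.77472119  48.        ] 109.75973644552128 0.7482257103379972
-2 [[257.1, 145.3], [257.2, 167.9], [257.3, 336.3], [257.3, 224.1]]
0 [[257.1, 142.4], [257.2, 163.9], [257.3, 333.0], [257.3, 219.8]]
2 [[257.1, 139.3], [257.2, 159.8], [257.3, 329.7], [257.3, 215.5]]
4 [[257.1, 136.3], [257.2, 155.8], [257.3, 326.4], [257.3, 211.1]]
c248 [118, 113, 102, 94, 96, 104, 114, 120, 117, 106, 102, 103, 107, 112, 116, 118, 119, 121, 125, 129, 133, 136, 139, 143, 151, 170, 195, 211, 216, 217, 215, 213]
c266 [125, 124, 119, 110, 101, 98, 105, 115, 116, 108, 104, 104, 107, 111, 115, 118, 119, 122, 126, 129, 133, 136, 139, 140, 149, 172, 197, 211, 216, 217, 216, 214]
bar [219, 216, 198, 158, 119, 103, 102, 104, 106, 106, 107, 108, 109, 110, 112, 113, 113, 115, 124, 138, 155, 173] [142, 142, 142, 141, 141, 141, 141, 141, 140, 136, 129, 121, 115, 112, 110, 110, 111, 112]
215 175.5 337.5
230 170.5 342.5
245 169.5 343.5
lat [array([162.9, 253.2]), array([351.6, 253.1])]
```

```bash
python3 - <<'E'
from h import *
z=np.load('w6.npz'); p,M=z['p'],z['M']; k={n:z[n] for n in ('mtx','xyz','attitude')}
# w5 camera = same mount on tool pose then
Rc=q(k['attitude']).as_matrix(); rel=M.T@Rc; off=M.T@(k['xyz']-p)
p5=np.array([603.9,41.6,219.1]); M5=R.from_euler('z',2.585).as_matrix()@np.diag([1,-1,-1.])
k5=dict(mtx=k['mtx'],xyz=p5+M5@off,attitude=np.roll(R.from_matrix(M5@rel).as_quat(),1))
for zz in (60,57,52):
  print(zz,[(r,)+tuple(np.round(fit('pics/w5.png',k5,[(r,zz)],(606,41),4),1).tolist()) for r in (45,46,47,48,49,50)])
c=p+1.3*M[:,0]
for zz in (60,57,52):
  for r in (45,46,47,48,49,50):
    f=fit('pics/w6.png',k,[(r,p[2]-68.9+zz)],c[:2],5); d=np.array([f[1],f[2]])-p[:2]; print(zz,r,round(float(f[0])),np.round([d@M[:2,0],d@M[:2,1]],1))
E
```

```text
60 [(45, 73.6, 605.0, 43.5), (46, 99.5, 606.5, 40.5), (47, 115.2, 606.5, 40.5), (48, 114.2, 606.5, 41.0), (49, 91.0, 606.5, 40.5), (50, 70.4, 604.0, 38.0)]
57 [(45, 71.2, 606.0, 44.0), (46, 83.6, 607.0, 41.0), (47, 112.6, 607.5, 40.0), (48, 115.5, 607.0, 40.5), (49, 105.5, 607.0, 40.5), (50, 74.6, 607.0, 39.0)]
52 [(45, 67.9, 603.5, 38.5), (46, 72.7, 607.0, 43.0), (47, 91.9, 608.5, 40.0), (48, 114.4, 608.5, 39.0), (49, 115.2, 608.5, 40.0), (50, 101.1, 608.5, 39.5)]
60 45 65 [4. 0.]
60 46 78 [ 2.6 -0.5]
60 47 75 [ 2.  -0.3]
60 48 62 [ 0.4 -0.4]
60 49 56 [-0.7 -0.3]
60 50 50 [-1.9 -0.2]
57 45 57 [ 3.5 -0.2]
57 46 67 [ 2.4 -0.1]
57 47 79 [ 1.  -0.7]
57 48 74 [ 0.4 -0.4]
57 49 62 [-1.7 -0.7]
57 50 55 [-2.5  0.1]
52 45 49 [2.5 1. ]
52 46 54 [1.4 1.1]
52 47 61 [ 0.4 -0.4]
52 48 73 [-0.7 -0.3]
52 49 80 [-1.9 -0.2]
52 50 67 [-3.2 -0.8]
```

```bash
python3 -c "
from h import *
go(429.1,199.6,180,1.953)"
```

```text
row [-0.     0.     0.005] [0.1091 0.0006 0.0581] yaw0 1.958 t 13.3 p [469.7  98.4 238.1] q6 1.26 n 2.5
```

```bash

python3 -m crank '0 0 0.005 0.02 0 0.005 0; 0 0 0.005 0.05 0 0.01 0; 0 0 0.005 0.08 0.0003 0.02 0; 0 0 0.005 0.1 0.0006 0.035 0; 0 0 0.005 0.109 0.0006 0.05 0;0 0 0.005 0.109 0.0006 0.058 0;0 0 0.005 0.109 0.0006 0.058 0;0 0 0.005 0.109 0.0006 0.058 0'
python3 - <<'E'
from h import *
p,M=tool(); snap('wrist','w7');k=arm.get_calibration('wrist')
print(fit('pics/w7.png',k,[(55,50)],(428.5,201),5))
f=fit('pics/w7.png',k,[(47.5,p[2]-8.9)],(p+1.5*M[:,0])[:2],5); d=np.array(f[1:])-p[:2]; print(f,d@M[:2,0],d@M[:2,1])
snap('top','t7')
go(429.1,199.6,119,1.953)
E
```

```text
t: 14.1
position: [429.2, 199.2, 180.6]
orientation: [0.0, 0.56, 0.828, -0.0]
force: [-0.3, -0.1, -0.8]
finger_gap: 0.163
finger_force: 78.3
(np.float32(67.59502), np.float64(429.0), np.float64(201.5))
(np.float32(68.96303), np.float64(428.64275905418407), np.float64(200.13681860425763)) 1.035877382094484 -0.18598480913202103
row [ 0.001  0.    -0.001] [ 0.0004 -0.0004  0.0621] yaw0 1.952 t 14.2 p [429.6 199.4 181.1] q6 1.49 n 1.2
```

```bash

python3 -m crank '0 0 0 0.001 -0.0003 0.01 0; 0 0 0 0.001 -0.0003 0.02 0; 0 0 0 0.001 -0.0003 0.03 0; 0 0 0 0.001 -0.0003 0.037 0; 0 0 0 0.001 -0.0003 0.041 0; 0 0 0 0.001 -0.0003 0.043 0;0 0 0 0.001 -0.0003 0.045 0;0 0 0 0.001 -0.0003 0.046 0'
python3 -m crank '0 0 0 0 0 0.0015 0; 0 0 0 0 0 0.003 0; 0 0 0 0 0 0.0045 0; 0 0 0 0 0 0.005 0'
python3 -m crank '0 0 0 0 0 0.0015 0; 0 0 0 0 0 0.003 0; 0 0 0 0 0 0.0045 0; 0 0 0 0 0 0.005 0'
```

```text
t: 15.0
position: [428.1, 200.7, 134.4]
orientation: [0.0, 0.56, 0.828, 0.0]
force: [-0.5, 0.4, -1.4]
finger_gap: 0.165
finger_force: 78.3
t: 15.4
position: [427.9, 200.6, 129.2]
orientation: [0.0, 0.56, 0.828, -0.0]
force: [0.7, -0.0, -1.0]
finger_gap: 0.172
finger_force: 78.3
t: 15.8
position: [427.8, 200.6, 124.1]
orientation: [-0.0, 0.56, 0.829, -0.0]
force: [0.0, -0.2, -1.5]
finger_gap: 0.165
finger_force: 78.3
```

```bash

python3 -m crank '0 0 0 0 0 0.001 0; 0 0 0 0 0 0.002 0; 0 0 0 0 0 0.003 0; 0 0 0 0 0 0.0035 0; 0 0 0 0 0 0.0035 0'
python3 -m crank '0 0 0 0 0 0.0005 0; 0 0 0 0 0 0.001 0; 0 0 0 0 0 0.0015 0; 0 0 0 0 0 0.0015 0'
```

```text
t: 16.3
position: [427.9, 200.6, 120.8]
orientation: [-0.0, 0.56, 0.828, -0.0]
force: [1.1, 0.2, -1.8]
finger_gap: 0.165
finger_force: 78.3
t: 16.7
position: [427.9, 200.6, 119.3]
orientation: [-0.0, 0.56, 0.828, -0.0]
force: [0.2, -0.6, -0.9]
finger_gap: 0.158
finger_force: 78.3
```

```bash

python3 -m crank '0 0 0 0 0 0.0005 0; 0 0 0 0 0 0.001 0; 0 0 0 0 0 0.001 0'
python3 -c "
from h import *
s=arm.state(); print(s['moment'],s['joints'][5]); go(428,200.8,118.9,.74)"
```

```text
t: 17.0
position: [427.9, 200.7, 118.9]
orientation: [0.0, 0.56, 0.829, 0.0]
force: [-2.3, 0.6, 5.3]
finger_gap: 0.166
finger_force: 79.1
[-0.08056749  0.43826603 -0.03675779] 1.4928708416462169
row [ 0.    -0.     1.213] [0.     0.0001 0.    ] yaw0 1.953 t 17.0 p [427.9 200.7 118.9] q6 1.49 n 8.1
```

```bash

python3 -m crank '0 0 0 0 0 -0.0012 0; 0 0 0.08 0 -0.0001 -0.0012 0; 0 0 0.2 0.0001 -0.0002 -0.0012 0; 0 0 0.32 0.0002 -0.0003 -0.0012 0; 0 0 0.44 0.0003 -0.0004 -0.0012 0; 0 0 0.56 0.0004 -0.0006 -0.0012 0; 0 0 0.68 0.0005 -0.0007 -0.0012 0; 0 0 0.78 0.0006 -0.0008 -0.0012 0'
python3 -c "
from h import *
s=arm.state(); print(s['moment']); go(428,200.8,118.9,.74)"
```

```text
t: 17.8
position: [427.0, 200.8, 119.3]
orientation: [0.0, 0.834, 0.552, -0.0]
force: [-0.1, 0.1, -1.0]
finger_gap: 0.168
finger_force: 78.2
[-0.00115531 -0.00803391 -0.01307449]
row [0.    0.    0.428] [0.0004 0.0009 0.0004] yaw0 1.168 t 17.8 p [427.  200.8 119.3] q6 2.28 n 2.9
```

```bash

python3 -m crank '0 0 0.08 0 0 0 0; 0 0 0.18 0 0 0 0; 0 0 0.27 0 0 0 0; 0 0 0.33 0 0 0 0; 0 0 0.36 0 0 0 0; 0 0 0.36 0 0 0 0'
python3 - <<'E'
from h import *
s=arm.state(); print(s['moment']); go(428,200.8,118.9,.74)
E
python3 -m crank '0 0 0.01 0 0 0 0; 0 0 0.02 0 0 0 0; 0 0 0.03 0 0 0 0; 0 0 0.03 0 0 0 0'
python3 -c "
from h import *
s=arm.state(); print(s['moment']); go(428,200.8,118.9,.74)"
```

```text
t: 18.4
position: [427.0, 200.8, 119.4]
orientation: [0.0, 0.918, 0.395, -0.0]
force: [-0.0, 0.1, -1.2]
finger_gap: 0.166
finger_force: 78.2
[ 0.01632644  0.02814303 -0.04725694]
row [0.    0.    0.073] [0.0006 0.0007 0.0005] yaw0 0.813 t 18.4 p [427.  200.8 119.4] q6 2.63 n 0.5
t: 18.8
position: [427.0, 200.9, 119.6]
orientation: [0.0, 0.924, 0.381, 0.0]
force: [0.3, -0.2, -0.9]
finger_gap: 0.165
finger_force: 78.2
[ 0.01186579 -0.12266353 -0.03685096]
row [ 0.    -0.     0.043] [0.0006 0.0007 0.0007] yaw0 0.783 t 18.8 p [427.  200.9 119.6] q6 2.66 n 0.3
```

```bash

for i in 1 2 3 4; do python3 -m crank '0 0 0.01 0 0 0 0; 0 0 0.018 0 0 0 0; 0 0 0.018 0 0 0 0' | grep -E 'orient|force'
python3 -c "
from h import *
s=arm.state(); print(s['moment'],tool()[1][:2,0],np.arctan2(tool()[1][1,0],tool()[1][0,0]))"; done
```

```text
orientation: [0.0, 0.928, 0.373, 0.0]
force: [0.3, -0.8, -0.8]
finger_force: 78.2
[ 0.01963239 -0.03675666 -0.00974074] [0.72171572 0.69218958] 0.7645185058266621
orientation: [0.0, 0.931, 0.365, 0.0]
force: [0.1, -0.1, -2.3]
finger_force: 78.3
[-0.01351905 -0.10491344 -0.03298711] [0.73404482 0.67910103] 0.7465372550629358
orientation: [0.0, 0.934, 0.356, 0.0]
force: [0.1, 1.0, -1.7]
finger_force: 78.3
[ 0.14210783 -0.04051734 -0.06318999] [0.7461309  0.66579927] 0.7285645319017561
orientation: [0.0, 0.938, 0.348, -0.0]
force: [-1.0, 0.3, -0.4]
finger_force: 78.3
[ 0.10122807 -0.02962215  0.0214508 ] [0.75797725 0.65228098] 0.7105898602017734
```

```bash
cat >> h.py <<'E'
def marks(c,cx,cy,name):
    im=cv2.cvtColor(snap(c,name)[:,:,::-1],cv2.COLOR_BGR2GRAY).astype(np.float32)
    A=np.radians(np.arange(-180,180,.5))
    def dark(r,z):
        u=np.array([proj_k(K,[cx+r*np.cos(a),cy+r*np.sin(a),z]) for a in A],np.float32); return cv2.remap(im,u[None],None,cv2.INTER_LINEAR,borderValue=255).ravel()
    K=arm.get_calibration(c)
    def proj_k(k,p): x=np.array(k['mtx'])@q(k['attitude']).inv().apply(np.array(p)-np.array(k['xyz'])); return x[:2]/x[2]
    for r,z in ((53.5,50),(55,48),(55,46),(51,53),(51,55)):
        v=dark(r,z); out=[]
        for lo in (10,-170):
            m=(np.degrees(A)>lo)&(np.degrees(A)<lo+70); w=np.maximum(np.median(v[m])-35-v[m],0)
            out.append((round(float((w*np.degrees(A[m])).sum()/max(w.sum(),1e-6)),1),round(float(w.max())),int((w>0).sum())))
        print(r,z,out)
E
python3 - <<'E'
from h import *
go(428,200.8,118.9)
k=arm.get_calibration('wrist'); snap('wrist','w8'); print(fit('pics/w8.png',k,[(55,50)],(428.5,201),4))
marks('wrist',428.5,201,'w9')
E
```

```text
row [0. 0. 0.] [0.0007 0.0007 0.0006] yaw0 0.711 t 20.0 p [427.  200.9 119.5] q6 2.74 n 0.0
(np.float32(69.05469), np.float64(428.5), np.float64(201.0))
53.5 50 [(41.5, 100, 23), (-122.9, 12, 34)]
55 48 [(41.4, 15, 20), (-124.6, 12, 40)]
55 46 [(41.6, 7, 19), (-121.6, 13, 32)]
51 53 [(0.0, 0, 0), (-121.1, 12, 32)]
51 55 [(0.0, 0, 0), (-123.8, 12, 38)]
```

```bash
python3 -m crank '0 0 0.01 0 0 0 0; 0 0 0.02 0 0 0 0; 0 0 0.03 0 0 0 0;0 0 0.04 0 0 0 0; 0 0 0.04 0 0 0 0' | grep -E 'orient|force'
python3 - <<'E'
from h import *
print(arm.state()['moment'],np.degrees(np.arctan2(*tool()[1][[1,0],0])))
marks('wrist',428.5,201,'w10')
print([np.round(proj('wrist',[428.5+r*np.cos(.7),201+r*np.sin(.7),z]),1) for r,z in ((51,50.6),(51,56),(55,50))])
E
```

```text
orientation: [0.0, 0.944, 0.329, -0.0]
force: [0.1, -0.4, -1.3]
finger_force: 78.3
[0.08536083 0.0359827  0.04927745] 38.411547040675046
53.5 50 [(39.1, 95, 22), (-123.8, 11, 35)]
55 48 [(38.4, 17, 19), (-124.4, 10, 33)]
55 46 [(38.1, 9, 17), (-125.5, 13, 32)]
51 53 [(74.5, 2, 1), (-125.0, 12, 34)]
51 55 [(74.0, 5, 1), (-123.1, 11, 35)]
[array([255.1, 140.7]), array([255.1, 141.8]), array([255. , 134.5])]
```

```bash
python3 - <<'E'
from h import *
for n in ('w9','w10'):
    g=cv2.cvtColor(cv2.imread(f'pics/{n}.png'),cv2.COLOR_BGR2GRAY)
    for v in range(126,160,2): print(n,v,g[v,228:284:3].tolist())
for c in ('scene',): 
    for a in (38.7,218.7): print(c,[np.round(proj(c,[428.5+r*np.cos(np.radians(a)),201+r*np.sin(np.radians(a)),z]),1).tolist() for r,z in ((55,48),(51,54))])
E
```

```text
w9 126 [117, 134, 122, 116, 110, 118, 126, 126, 126, 119, 126, 119, 121, 118, 117, 119, 111, 112, 114]
w9 128 [116, 129, 129, 118, 111, 114, 125, 118, 125, 126, 121, 126, 124, 116, 123, 110, 111, 115, 117]
w9 130 [128, 120, 132, 116, 116, 124, 122, 113, 117, 111, 107, 113, 116, 118, 113, 115, 115, 121, 122]
w9 132 [128, 125, 122, 116, 107, 101, 102, 91, 73, 67, 77, 68, 92, 101, 93, 108, 109, 127, 120]
w9 134 [112, 126, 108, 103, 105, 101, 98, 84, 69, 72, 72, 75, 88, 92, 92, 99, 102, 104, 108]
w9 136 [112, 104, 103, 97, 116, 161, 181, 138, 93, 89, 91, 87, 133, 190, 174, 129, 94, 89, 99]
w9 138 [100, 108, 141, 191, 217, 220, 217, 153, 96, 91, 90, 84, 193, 217, 218, 219, 210, 176, 126]
w9 140 [131, 214, 220, 219, 218, 219, 219, 197, 193, 190, 182, 189, 213, 218, 215, 217, 219, 220, 219]
w9 142 [220, 221, 218, 222, 218, 221, 219, 202, 191, 192, 188, 190, 196, 219, 217, 214, 217, 218, 216]
w9 144 [219, 219, 220, 221, 195, 185, 149, 96, 59, 56, 54, 63, 78, 154, 179, 214, 212, 211, 208]
w9 146 [217, 221, 188, 150, 110, 109, 114, 101, 91, 98, 98, 88, 86, 111, 108, 112, 144, 174, 205]
w9 148 
[... 1692 characters left out ...]
, 176, 204]
w10 148 [208, 132, 115, 115, 122, 119, 124, 117, 117, 111, 113, 113, 117, 116, 114, 120, 109, 108, 120]
w10 150 [118, 119, 120, 118, 107, 99, 98, 102, 99, 102, 100, 98, 97, 97, 99, 97, 113, 111, 109]
w10 152 [114, 108, 101, 104, 101, 106, 104, 107, 105, 107, 108, 104, 108, 105, 99, 103, 96, 96, 99]
w10 154 [102, 101, 108, 111, 113, 116, 116, 119, 119, 120, 120, 113, 112, 109, 108, 107, 104, 105, 98]
w10 156 [109, 114, 117, 116, 118, 120, 118, 121, 120, 117, 116, 117, 120, 117, 115, 115, 114, 110, 107]
w10 158 [119, 118, 115, 119, 119, 123, 118, 122, 124, 125, 125, 121, 122, 121, 121, 118, 111, 111, 111]
scene [[289.2, 150.0], [288.2, 148.5]]
scene [[259.0, 142.6], [260.1, 141.7]]
```

In the wrist image data, the bottom half's mark (v 132–139) and the top half's mark (v 144–146) share columns 249–264. Both moved together over the last 2°, so the top half is locked. I'll set it down and let go.

```bash
python3 -m crank '0 0 0 0 0 0.0004 0; 0 0 0 0 0 0.0008 0; 0 0 0 0 0 0.001 0;0 0 0 0 0 0.001 0' | grep -E 'pos|force'
python3 -c "
from h import *
print(arm.state()['force'])"
```

```text
position: [427.1, 201.0, 118.9]
force: [-0.9, 0.9, 3.6]
finger_force: 79.0
[-0.89709504  0.9188665   3.60733993]
```

```bash
python3 -m crank '0 0 0 0 0 0 0.008; 0 0 0 0 0 0 0.012; 0 0 0 0 0 0 0.02; 0 0 0 0 0 0 0.03; 0 0 0 0 0 0 0.04; 0 0 0 0 0 0 0.05; 0 0 0 0 0 -0.005 0.05; 0 0 0 0 0 -0.015 0.05' 20 | grep -E 'pos|force|gap'
python3 -m crank '0 0 0 0 0 -0.02 0.05; 0 0 0 0 0 -0.05 0.05; 0 0 0 0 0 -0.08 0.05; 0 0 0 0 0 -0.1 0.05; 0 0 0 0 0 -0.1 0.05;0 0 0 0 0 -0.1 0.05; 0 0 0 0 0 -0.1 0.05; 0 0 0 0 0 -0.1 0.05'| grep -E 't:|pos|force|gap'
python3 - <<'E'
from h import *
s=snap('wrist','w11');k=arm.get_calibration('wrist'); print(fit('pics/w11.png',k,[(55,50),(47.5,110)],(428.5,201),6))
marks('wrist',428.5,201,'w12')
for l in ('top_half_grip','top_half_rim'): print([(np.round(d['xyz'],1).tolist(),round(d['conf'],2)) for d in arm.mark_of(l,'wrist')])
p=proj('wrist',[428.5,201,136]); g=cv2.cvtColor(cv2.imread('pics/w12.png'),cv2.COLOR_BGR2GRAY)
o=np.array([428.5,201])
# bar direction: structure of edges near bar via Hough-like scan of both long edges at z=136
im=cv2.GaussianBlur(g.astype(np.float32),(0,0),1); G=np.hypot(cv2.Sobel(im,5,1,0),cv2.Sobel(im,5,0,1)); b=[]
for a in np.radians(np.arange(28,52,.5)):
  for e in np.arange(-3,3.1,.5):
    n=np.array([-np.sin(a),np.cos(a)]); d=np.array([np.cos(a),np.sin(a)])
    u=np.array([proj('wrist',[*(o+t*d+(e+w)*n),136]) for w in (-8,8) for t in np.arange(-22,23,4)],np.float32)
    b.append((float(cv2.remap(np.minimum(G,100),u[None],None,1).mean()),np.degrees(a),e))
print(sorted(b,reverse=True)[:4])
E
```

```text
position: [426.3, 200.6, 133.4]
force: [-0.3, 0.7, 0.8]
finger_gap: 0.586
finger_force: 0.0
t: 22.65
position: [426.1, 200.6, 232.4]
force: [0.5, -0.4, -1.0]
finger_gap: 0.588
finger_force: 0.0
(np.float32(89.12868), np.float64(428.5), np.float64(201.5))
53.5 50 [(38.9, 94, 23), (0.0, 0, 0)]
55 48 [(38.9, 43, 22), (0.0, 0, 0)]
55 46 [(39.0, 36, 22), (0.0, 0, 0)]
51 53 [(39.5, 18, 8), (0.0, 0, 0)]
51 55 [(39.7, 20, 7), (0.0, 0, 0)]
[([427.7, 200.2, 137.8], 0.72)]
[([462.7, 229.4, 63.0], 0.39)]Traceback (most recent call last):
  File "<stdin>", line 12, in <module>
  File "h.py", line 12, in proj
    k=arm.get_calibration(c); x=np.array(k['mtx'])@q(k['attitude']).inv().apply(np.array(p)-np.array(k['xyz'])); return x[:2]/x[2]
ValueError: time passes only in moves, steps and waits
```

The release is clean: the grip sits at about z 137 (136 expected), the bottom half's mark is at 38.9° and the top half's at about 39.6°. Nothing else was touched, so I'm handing the job in.

```bash
python3 -c "
from workcell import arm
print(arm.close_job())"
```

```text
the job is handed in; nothing more can be done
None
```

The small beech canister is packed upright in the large one; the top half is seated and turned clockwise to its stop, in line with the marks to about 1°, and the closed canister stands released on the table, handed in after about 23 s.

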